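# Seat a shelf cleat in the drill jig and snug the wing screw

## Robot

A 7-joint arm with a two-finger parallel gripper is mounted at the origin on the work surface. World frame = base frame: x ahead of the robot, y to its left, z up, the work surface at z = 0. Lengths are in m, angles in rad, forces in N, time in s.
With the tool pointing down it reaches from about 0.425 to 0.825 m from the base axis. Payload 3.6 kg.
Tool frame: the origin (TCP) lies at the very end of the fingers, on their centre line; the grasp point (between the pads) lies 19 mm behind it (ctrl.grasp_offset is the distance from the TCP to the grasp point, in m); x points along the fingers, y is the direction in which the jaws open and shut, and the axes are right-handed (so a half turn about x gives the same grasp; the last joint's range is limited). The gripper opens to 85 mm and grips with 20 to 120 N. Pads are 22 mm wide; open, the fingers measure 114 mm over their backs; the gripper's body (76 mm by 85 mm) begins 54 mm behind the grasp point. The pads swing forward as they close: fully open they stand 13 mm farther back than shut.
Start: joints at [-1.149, 0.615, -0.013, 1.423, 0.008, 1.103, -0.04], TCP at [0.281, 0.586, 0.231] pointing down, gripper open.
Joint ranges: [-3.12, 3.12], [-0.3, 2.06], [-1.34, 1.32], [0.26, 2.42], [-1.36, 4.5], [0.01, 1.98], [-2.84, 2.84]. Speed limits (rad/s): [2.79, 2.79, 3.14, 3.14, 3.14, 3.14, 3.14].

## Interface

Orientations are given as a rotation vector (axis times angle).
In Python, from rig import ctrl gives the robot as it stands. The module is installed in compiled form; this text tells all that it offers.
- The arm moves only by the tool step_arm, never from a script. Its argument "steps" is a list of rows, each an object of numbers: "tx", "ty", "tz": the shift along the world's x, y, z in m; "wx", "wy", "wz": the turn, a rotation vector about the world's x, y, z in degrees; "grip": the opening in per cent of the stroke, from 0 (shut) to 100 (fully open). In form: [{"tx": .., "ty": .., "tz": .., "wx": .., "wy": .., "wz": .., "grip": ..}, ...]. A call has 1 to 8 rows; each row is the pose to reach, as a shift and turn from the pose commanded when the call began; what a row does not reach only later rows make up. A row lasts 1/12 s, in which the tool goes at most 41.7 mm and 7.16 degrees, less where a joint would pass 70% of its speed; a pose out of reach is approached as far as the arm can. A call with a gripper value outside its range is refused whole. The fingers move at their own pace and stop on an object; "grip_force" is the grip in N (left out, the last holds). Time passes only in rows, so rows that repeat a pose let the fingers close. It gives the time, the measured TCP pose, the force and the opening at its end, in the units of the state.
- ctrl.sense(): the state, without advancing time (a new reading comes with each control period).
- ctrl.capture(name): name is "scene" or "top" or "wrist"; returns the picture (480x640x3 uint8, red, green, blue); there is no depth.
- ctrl.get_calibration(name): a dict with "vertical_fov" (degrees; the focal length in pixels is half the picture's height over the tangent of half this angle, whatever the lens; pixels are square), "cx", "cy" (the principal point, pixels), "xyz" and "attitude" of the camera in the world; the wrist camera has in their place "T_tool_cam" (4x4, takes a point from camera to tool coordinates, whose origin is the TCP and whose axes are the tool frame's). Camera axes: x right, y up, looking along -z (the intrinsics and any distortion apply to the point x, -y, -z); pixel columns grow to the right and rows downward; lengths in m; the calibration is good to about 2 mm. A picture is of the moment at which its call begins: read the wrist's pose just before it. get_calibration takes no time and is no camera call.
- ctrl.job_done(): hands the job in, once; it reports no verdict.
The state is a dict: "time_s": time; "joints": joint angles; "dq": joint speeds; "joint_torque": joint torques, N m; "eef_pos": TCP position; "tcp_rot": TCP orientation; "force": force on the tool from outside, world axes, zero at the start; "wrist_torque": the same for the moment, N m; "width": finger opening in m.
Only numpy, scipy, OpenCV 4.12 (cv2) and the standard library are available. Lean on these libraries where they do the work, as an engineer would, in place of code of your own. Each camera call takes 0.05 s, during which the arm holds its last target.

## Task

Push the pine cleat gently along the jig's channel until its end is fully home against the end stop, then turn the yellow wing screw clockwise until its rubber tip holds the cleat snugly, tight enough that it cannot creep, but not so hard that it bruises the soft pine. The wings pass close beside the drill guide: do not knock the guide, and leave the other things on the table where they are.

Things in the scene. Friction and masses are not known exactly. Their poses are not given: they have to be found in the camera images.
- jig: Bench drill jig screwed to the table; aluminium base 128 x 165 x 10 mm. A 42 mm wide channel runs along its y between a fence (+x side, 36 mm above the table) and a low rail (-x, 26 mm); work is pushed in towards +y. A blue bridge (top 62 mm above the table, y -30 to +66 mm) crosses it. Origin on the table under the middle of the seated work, z up. The base's open end is at y = -70 mm.
- cleat: Pine shelf cleat 40 (x) x 160 (y) x 22 mm, about 75 g, loose in the channel, 25 to 50 mm short of home, its tail out of the open end; when home the tail still stands 10 mm beyond the base. Origin at the centre of its underside, 15 to 18 mm above the table (it lies on a plywood packer of varying, unmeasured height); y runs along it to the nose. Slides easily.
- cleat_nose (a point): Centre of the cleat's leading end face (y = +80 mm, half way up its thickness).
- cleat_tail (a point): Centre of the cleat's outer end face (y = -80 mm, half way up its thickness): push here, along the jig's +y.
- stop_face (a point): Point on the face of the end stop that the nose must meet, in the middle of the channel, 29 mm above the table; axes as the jig's, so the nose is home when its y here is 0 (negative: still short).
- endstop: Dark steel end stop, 42 x 14 x 34 mm, closing the channel at its +y end. Origin at the lower edge of the face that meets the cleat, 10 mm above the table. Rigid; push no harder than a light hand (some 5 N does, 20 N is too much).
- guide: Drill guide with two steel bushes: block 44 (x) x 34 (y) x 34 mm on the bridge, rising to 96 mm above the table (bushes 98 mm), beside the wing on its +y side. Its near face is 31 mm from the screw's axis: the wing tips pass with 5 mm to spare; fingers opened wide about the wing would hit it. Origin at the centre of its underside.
- wing: Yellow wing of the upright clamp screw, 5 mm to -y of the jig's origin: two upright round lobes 22 mm across, 8 mm thick, centres 15 mm either side of the axis and 21 mm above this origin (52 mm over the tips), joined by a 7 mm web 24 mm high, on a 16 mm hub 10 mm high. Origin on the axis under the hub, 70 to 72 mm above the table at the start; x along the wings, z up (half a turn looks the same).
- wing_top (a point): On the wing's axis, level with the lobe tops, 32 mm above the wing's origin; axes as the wing's. Clockwise seen from above tightens; it sinks 2.5 mm per radian and stays where it is left. The foot meets the cleat after 0.4 to 2.2 rad (regrasp as needed); about 0.5 rad more is snug. Thread drag is steady, near 0.35 N m while moving, mostly gone when the hand stands still.
- foot: Black rubber-faced swivel foot, 18 mm wide, under the bridge on the screw's lower end; origin under its centre. It sinks with the screw, not turning, onto the cleat. Once it bites, the turning moment rises some 0.5 N m per radian. Snug: 0.2 to 0.28 N m above the level felt the same way while it ran free; over 0.35 is too tight, over 0.42 bruises the pine.
- done_cleat: A finished cleat of the same size lying on the table, away from the jig. Leave it alone. Origin at the centre of its underside.
- screw_jar: Jar, 64 mm wide, 75 mm high. Leave it alone. Origin at the centre of its underside.
- paint_tin: Paint tin, 90 mm wide, 105 mm high. Leave it alone. Origin at the centre of its underside.
- screwdriver: Screwdriver with a green handle, lying on the table. Leave it alone. Origin under its middle, x along the shaft.
Not all that is in view belongs to the job. What is shaped like the cleat but purple or red is not meant. What is shaped like the jig but pink is not meant.

How it is judged:
By the outcome, as a careful person would: the job done as asked, in the order asked, and still so for the second after the job is handed in, with the robot touching nothing.
It also fails if it takes over 64 s, if anything falls off the work surface, if the arm or the gripper's body presses on something with over 40 N, if the wrist force passes 120 N, or if a joint passes its speed limit or range.

## Working session

There is one attempt and no reset: what is moved stays moved. The work goes in short steps, Python scripts to look and compute and a tool call to move; the robot and the scene stay as the last step left them, time stands still between calls to the robot, and variables do not carry over. Pictures are saved under pics/ and viewed, and the job is handed in when it is done.

Besides the shell and the picture viewer there is one more tool, called after "Call:" as name(argument=value, ...), one argument or row to a line, values as JSON. step_arm: Moves the arm, as the interface text tells. Its arguments: {"type":"object","properties":{"steps":{"type":"array","items":{"type":"object","properties":{"tx":{"type":"number"},"ty":{"type":"number"},"tz":{"type":"number"},"wx":{"type":"number"},"wy":{"type":"number"},"wz":{"type":"number"},"grip":{"type":"number"}}}},"grip_force":{"type":"number"}},"required":["steps"]}

```bash
mkdir -p pics
python3 - <<'E'
from rig import ctrl
import cv2
s=ctrl.sense()
for k,v in s.items(): print(k,v)
print(ctrl.grasp_offset)
for n in("scene","top","wrist"):
    print(n,ctrl.get_calibration(n))
    cv2.imwrite(f"pics/{n}0.png",ctrl.capture(n)[:,:,::-1])
E
```

```text
time_s 0.0
joints [-1.14947897  0.61597054 -0.01260571  1.42490169  0.0081053   1.10335953
 -0.04041246]
dq [-2.66810897e-04 -1.06070375e-03 -1.88881778e-03  1.33376743e-05
  1.70627121e-03  2.52664326e-04  5.57712313e-04]
joint_torque [-2.51027577e-04 -4.69197178e+01  2.58891983e-01 -1.71035403e+01
  9.92440386e-03  9.51598515e-03  5.29018450e-06]
eef_pos [0.28112062 0.58522726 0.23010391]
tcp_rot [ 0.34916583  1.54265295 -0.35317456]
force [-0.08042245 -0.04362025 -0.23693091]
wrist_torque [-0.00061741  0.00933994  0.00853334]
width 0.08539203098938898
0.0187
scene {'vertical_fov': 55.37517066935072, 'cx': 321.7313602809903, 'cy': 233.05059292342753, 'xyz': array([ 1.26441879, -0.14082559,  0.87084339]), 'attitude': array([0.56874702, 0.47571834, 1.32425471])}
top {'vertical_fov': 43.96050389432376, 'cx': 326.1261493615417, 'cy': 243.04541614934033, 'xyz': array([0.51225913, 0.00303828, 1.473281  ]), 'attitude': array([ 0.03321055, -0.06625776, -1.57932119])}
wrist {'vertical_fov': 66.05864670121123, 'cx': 320.35285297974133, 'cy': 237.64591080433314, 'T_tool_cam': array([[-6.62580807e-04,  2.71438711e-01, -9.62455499e-01,
        -1.42171702e-01],
       [ 9.99999345e-01,  1.07762458e-03, -3.84507489e-04,
        -4.20972728e-05],
       [ 9.32795485e-04, -9.62455124e-01, -2.71439247e-01,
        -6.85549538e-02],
       [ 0.00000000e+00,  0.00000000e+00,  0.00000000e+00,
         1.00000000e+00]])}
```

View pics/scene0.png

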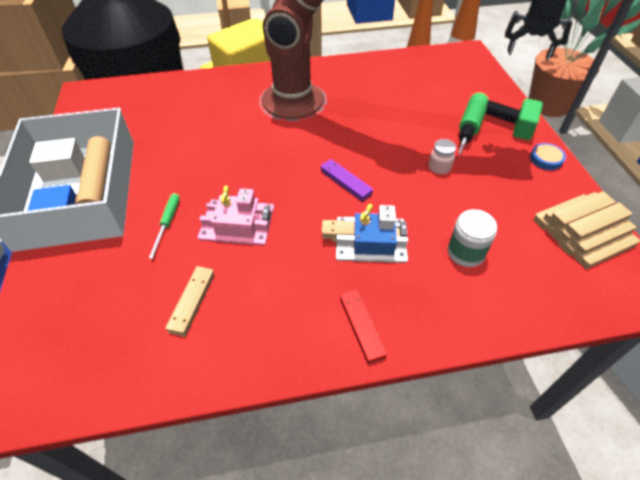

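View pics/top0.png

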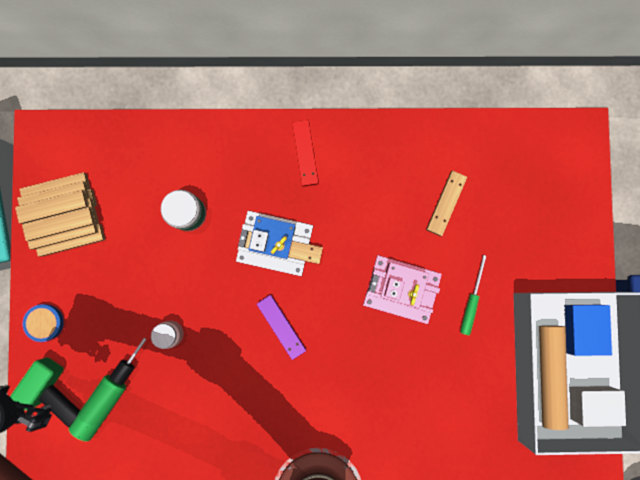

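View pics/wrist0.png

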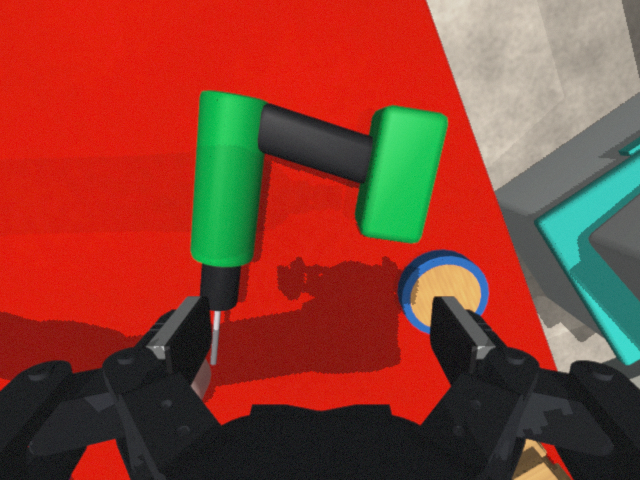

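```bash
cat > h.py <<'E'
import numpy as np,cv2
from scipy.spatial.transform import Rotation as R
from rig import ctrl
def cam(n,s=None):
    c=ctrl.get_calibration(n)
    f=240/np.tan(np.radians(c['vertical_fov'])/2)
    if n=='wrist':
        s=s or ctrl.sense()
        Rt=R.from_rotvec(s['tcp_rot']).as_matrix();T=c['T_tool_cam']
        Rc=Rt@T[:3,:3];p=np.array(s['eef_pos'])+Rt@T[:3,3]
    else: Rc=R.from_rotvec(c['attitude']).as_matrix();p=c['xyz']
    return f,c['cx'],c['cy'],Rc,np.array(p)
def ray(C,u,v):
    f,cx,cy,Rc,p=C
    d=Rc@np.array([(u-cx)/f,-(v-cy)/f,-1]);return p,d
def onz(C,u,v,z):
    p,d=ray(C,u,v);return p+d*(z-p[2])/d[2]
def proj(C,X):
    f,cx,cy,Rc,p=C
    q=Rc.T@(np.array(X)-p);return cx+f*q[0]/-q[2],cy-f*q[1]/-q[2]
def tri(C1,a,C2,b):
    p1,d1=ray(C1,*a);p2,d2=ray(C2,*b)
    A=np.stack([d1,-d2],1);t=np.linalg.lstsq(A,p2-p1,rcond=None)[0]
    x1=p1+d1*t[0];x2=p2+d2*t[1];return (x1+x2)/2,np.linalg.norm(x1-x2)
E
python3 - <<'E'
import cv2
a=cv2.imread('pics/top0.png')[200:285,225:335];cv2.imwrite('pics/ct.png',cv2.resize(a,None,fx=7,fy=7,interpolation=cv2.INTER_CUBIC))
a=cv2.imread('pics/scene0.png')[195:270,315:415];cv2.imwrite('pics/cs.png',cv2.resize(a,None,fx=8,fy=8,interpolation=cv2.INTER_CUBIC))
E
```

```text
(no output)
```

View pics/ct.png

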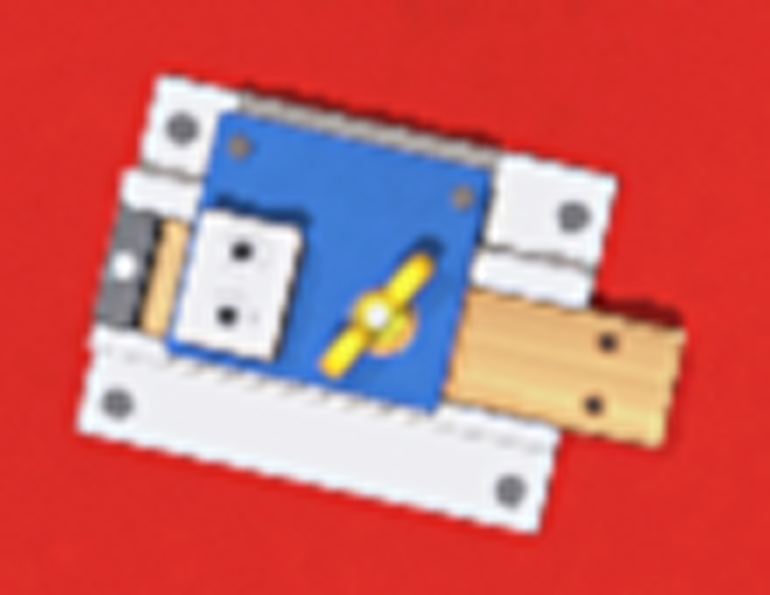

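View pics/cs.png

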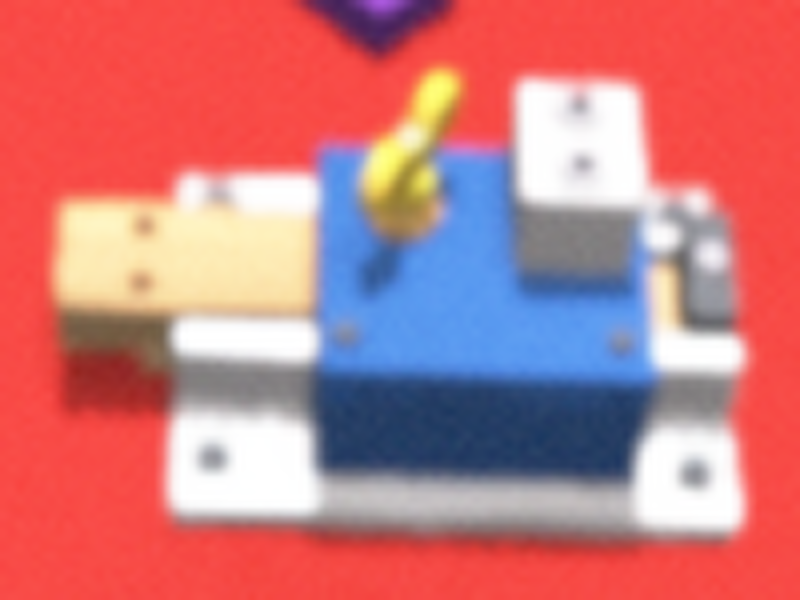

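Run:
```python
from h import *
T=cam('top');S=cam('scene')
ct=lambda x,y:(225+x/7-.43,200+y/7-.43)
cs=lambda x,y:(315+x/8-.44,195+y/8-.44)
B=[onz(T,*ct(*p),.010)for p in[(158,75),(617,178),(540,533),(78,430)]]
for b in B:print(b.round(4))
for i in range(4):print(np.linalg.norm(B[i]-B[i-1]).round(4))
y=(B[0]-B[1]+B[3]-B[2])[:2];x=(B[0]-B[3]+B[1]-B[2])[:2]
yaw=np.arctan2(-y[0],y[1]);print('yaw',np.degrees(yaw),np.degrees(np.arctan2(x[1],x[0])))
ym=(y/np.linalg.norm(y))
c=sum(B)[:2]/4;print('ctr',c,'origin by base',c+ym*(-.07+.0825)*-1)
# wing top
for z in(.103,): print('wingtop T',onz(T,*ct(377,316),z),'S',onz(S,*cs(410,135),z))
print('tri',tri(T,ct(377,316),S,cs(410,135)))
e1=onz(T,*ct(333,368),.092);e2=onz(T,*ct(425,262),.092);d=e2-e1;print('wing',np.degrees(np.arctan2(d[1],d[0])),np.linalg.norm(d),(e1+e2)/2)
# tail corners top
for z in(.0385,):
  a=onz(T,*ct(685,328),z);b=onz(T,*ct(660,447),z);print('tail',a,b,(a+b)/2,np.linalg.norm(a-b))
  a=onz(S,*cs(60,205),z);b=onz(S,*cs(58,305),z);print('tailS',a,b,(a+b)/2,np.linalg.norm(a-b))
s=ctrl.sense();print(R.from_rotvec(s['tcp_rot']).as_matrix().round(3))
```

```text
[0.6875 0.166  0.01  ]
[0.6497 0.0045 0.01  ]
[0.5249 0.0326 0.01  ]
[0.5625 0.1942 0.01  ]
0.1281
0.1658
0.1279
0.1659
yaw -13.127800261294341 -12.68331505296456
ctr [0.60617583 0.09931617] origin by base [0.60333679 0.08714284]
wingtop T [0.59600354 0.08382662 0.103     ] S [0.60361204 0.08283516 0.103     ]
tri (array([0.59660642, 0.08473612, 0.0949543 ]), np.float64(0.0008959048802992165))
wing -41.22870259629646 0.046530632315848405 [0.59702084 0.0837947  0.092     ]
tail [ 0.59488468 -0.01854815  0.0385    ] [ 0.55388095 -0.00954452  0.0385    ] [ 0.57438281 -0.01404634  0.0385    ] 0.04198059737565883
tailS [ 0.55568925 -0.00868471  0.0385    ] [ 0.59378838 -0.01651548  0.0385    ] [ 0.57473881 -0.01260009  0.0385    ] 0.03889556305271939
[[-0.001  0.433  0.901]
 [-0.002  0.901 -0.433]
 [-1.    -0.002  0.   ]]
```

Call:
step_arm(
  steps=[
    {"tx": 0.13,"ty": -0.29,"tz": 0,"wz": -50,"grip": 0},
    {"tx": 0.13,"ty": -0.29,"tz": 0,"wz": -50,"grip": 0},
    {"tx": 0.13,"ty": -0.29,"tz": 0,"wz": -50,"grip": 0},
    {"tx": 0.13,"ty": -0.29,"tz": 0,"wz": -50,"grip": 0},
    {"tx": 0.13,"ty": -0.29,"tz": 0,"wz": -50,"grip": 0},
    {"tx": 0.13,"ty": -0.29,"tz": 0,"wz": -50,"grip": 0},
    {"tx": 0.13,"ty": -0.29,"tz": 0,"wz": -50,"grip": 0},
    {"tx": 0.13,"ty": -0.29,"tz": 0,"wz": -50,"grip": 0},
  ],
)

```text
$.steps[0]: bad value
```

Call:
step_arm(
  steps=[
    {"tx": 0.016,"ty": -0.036,"tz": 0.0,"wx": 0.0,"wy": 0.0,"wz": -7.0,"grip": 0.0},
  ],
)

```text
time_s: 0.23
eef_pos: [0.2906, 0.5566, 0.2299]
tcp_rot: [0.442, 1.534, -0.436]
force: [-0.7, 1.7, 0.6]
width: 0.0755
```

Call:
step_arm(
  steps=[
    {"tx": 0.13,"ty": -0.29,"tz": 0.0,"wx": 0.0,"wy": 0.0,"wz": -50.0,"grip": 0.0},
    {"tx": 0.13,"ty": -0.29,"tz": 0.0,"wx": 0.0,"wy": 0.0,"wz": -50.0,"grip": 0.0},
    {"tx": 0.13,"ty": -0.29,"tz": 0.0,"wx": 0.0,"wy": 0.0,"wz": -50.0,"grip": 0.0},
    {"tx": 0.13,"ty": -0.29,"tz": 0.0,"wx": 0.0,"wy": 0.0,"wz": -50.0,"grip": 0.0},
    {"tx": 0.13,"ty": -0.29,"tz": 0.0,"wx": 0.0,"wy": 0.0,"wz": -50.0,"grip": 0.0},
    {"tx": 0.13,"ty": -0.29,"tz": 0.0,"wx": 0.0,"wy": 0.0,"wz": -50.0,"grip": 0.0},
    {"tx": 0.13,"ty": -0.29,"tz": 0.0,"wx": 0.0,"wy": 0.0,"wz": -50.0,"grip": 0.0},
    {"tx": 0.13,"ty": -0.29,"tz": 0.0,"wx": 0.0,"wy": 0.0,"wz": -50.0,"grip": 0.0},
  ],
)

```text
time_s: 0.9
eef_pos: [0.4289, 0.2548, 0.2314]
tcp_rot: [1.12, 1.261, -1.122]
force: [0.5, 0.0, 0.1]
width: -0.0002
```

Call:
step_arm(
  steps=[
    {"tx": 0.138,"ty": -0.307,"tz": -0.03,"wx": 0.0,"wy": 0.0,"wz": -20.0,"grip": 0.0},
    {"tx": 0.138,"ty": -0.307,"tz": -0.03,"wx": 0.0,"wy": 0.0,"wz": -20.0,"grip": 0.0},
    {"tx": 0.138,"ty": -0.307,"tz": -0.03,"wx": 0.0,"wy": 0.0,"wz": -20.0,"grip": 0.0},
    {"tx": 0.138,"ty": -0.307,"tz": -0.03,"wx": 0.0,"wy": 0.0,"wz": -20.0,"grip": 0.0},
    {"tx": 0.138,"ty": -0.307,"tz": -0.03,"wx": 0.0,"wy": 0.0,"wz": -20.0,"grip": 0.0},
    {"tx": 0.138,"ty": -0.307,"tz": -0.03,"wx": 0.0,"wy": 0.0,"wz": -20.0,"grip": 0.0},
    {"tx": 0.138,"ty": -0.307,"tz": -0.03,"wx": 0.0,"wy": 0.0,"wz": -20.0,"grip": 0.0},
    {"tx": 0.138,"ty": -0.307,"tz": -0.03,"wx": 0.0,"wy": 0.0,"wz": -20.0,"grip": 0.0},
  ],
)

```text
time_s: 1.57
eef_pos: [0.5639, -0.0446, 0.2013]
tcp_rot: [1.37, 1.097, -1.37]
force: [0.8, 0.8, 0.7]
width: -0.0002
```

Run:
```python
from h import *
import json
s=ctrl.sense();cv2.imwrite('pics/w1.png',ctrl.capture('wrist')[:,:,::-1])
print({k:np.round(v,4).tolist() for k,v in s.items()})
json.dump({k:np.array(v).tolist() for k,v in s.items()},open('s1.json','w'))
print(R.from_rotvec(s['tcp_rot']).as_matrix().round(4))
```

```text
{'time_s': 1.5667, 'joints': [-0.2056, 0.5375, 0.384, 1.7216, -0.2421, 0.9299, 0.0546], 'dq': [0.9159, 0.3888, -0.0585, -0.5814, -0.1035, 0.1981, 0.8238], 'joint_torque': [-2.2628, -42.1807, 4.7809, -13.267, 0.1809, -0.021, -0.5199], 'eef_pos': [0.5639, -0.0446, 0.2013], 'tcp_rot': [1.3698, 1.0974, -1.37], 'force': [0.8484, 0.7704, 0.6565], 'wrist_torque': [-0.022, -0.1035, 0.0435], 'width': -0.0002}
[[-5.000e-04  9.758e-01 -2.187e-01]
 [ 4.000e-04 -2.187e-01 -9.758e-01]
 [-1.000e+00 -6.000e-04 -3.000e-04]]
```

View pics/w1.png

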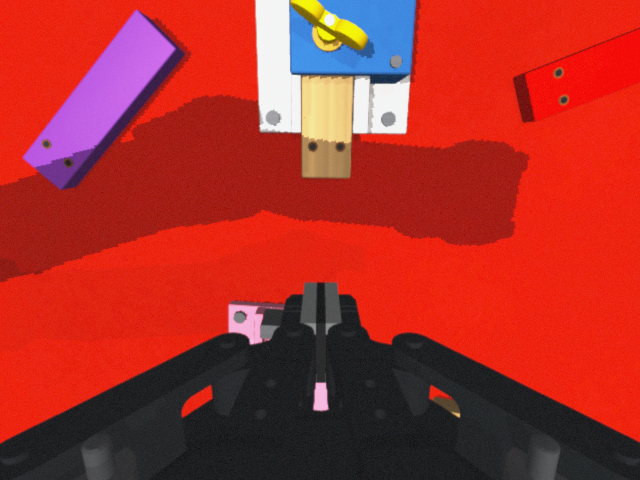

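Run:
```python
from h import *
import json
s=json.load(open('s1.json'));W=cam('wrist',s)
for nm,p,z in [('baseL',(259,132),.01),('baseR',(408,133),.01),('tailL',(302,178),.0385),('tailR',(351,178),.0385),('wing',(330,20),.103),('brL',(290,74),.062)]:
    print(nm,onz(W,*p,z).round(4))
a=onz(W,302,178,.0385);b=onz(W,351,178,.0385);print((a+b)/2,np.linalg.norm(a-b))
T=cam('top')
print(tri(W,(330,20),T,(225+377/7-.43,200+316/7-.43)))
```

```text
baseL [0.5275 0.0356 0.01  ]
baseR [0.6536 0.0064 0.01  ]
tailL [ 0.5567 -0.0084  0.0385]
tailR [ 0.596  -0.0172  0.0385]
wing [0.5985 0.0832 0.103 ]
brL [0.5671 0.0667 0.062 ]
[ 0.57635357 -0.01277059  0.0385    ] 0.04022614421882155
(array([0.59739883, 0.08381872, 0.10097941]), np.float64(0.0025524350754525774))
```

Call:
step_arm(
  steps=[
    {"tx": 0.003,"ty": 0.002,"tz": -0.04,"wx": 0.0,"wy": 0.0,"wz": 0.0,"grip": 0.0},
    {"tx": 0.003,"ty": 0.002,"tz": -0.08,"wx": 0.0,"wy": 0.0,"wz": 0.0,"grip": 0.0},
    {"tx": 0.003,"ty": 0.002,"tz": -0.12,"wx": 0.0,"wy": 0.0,"wz": 0.0,"grip": 0.0},
    {"tx": 0.003,"ty": 0.002,"tz": -0.155,"wx": 0.0,"wy": 0.0,"wz": 0.0,"grip": 0.0},
    {"tx": 0.003,"ty": 0.002,"tz": -0.175,"wx": 0.0,"wy": 0.0,"wz": 0.0,"grip": 0.0},
    {"tx": 0.003,"ty": 0.002,"tz": -0.175,"wx": 0.0,"wy": 0.0,"wz": 0.0,"grip": 0.0},
    {"tx": 0.003,"ty": 0.002,"tz": -0.175,"wx": 0.0,"wy": 0.0,"wz": 0.0,"grip": 0.0},
    {"tx": 0.003,"ty": 0.002,"tz": -0.175,"wx": 0.0,"wy": 0.0,"wz": 0.0,"grip": 0.0},
  ],
)

```text
time_s: 2.28
eef_pos: [0.5677, -0.0411, 0.0281]
tcp_rot: [1.371, 1.094, -1.368]
force: [-0.3, -0.4, 1.1]
width: -0.0002
```

Call:
step_arm(
  steps=[
    {"tx": 0.0,"ty": 0.0,"tz": -0.003,"wx": 0.0,"wy": 0.0,"wz": 0.0,"grip": 0.0},
    {"tx": 0.0,"ty": 0.0,"tz": -0.003,"wx": 0.0,"wy": 0.0,"wz": 0.0,"grip": 0.0},
  ],
)

```text
time_s: 2.45
eef_pos: [0.5676, -0.0409, 0.0252]
tcp_rot: [1.371, 1.095, -1.367]
force: [-0.3, -0.1, 0.1]
width: 0.0002
```

Run:
```python
from h import *
import json
s=ctrl.sense();cv2.imwrite('pics/w2.png',ctrl.capture('wrist')[:,:,::-1])
print({k:np.round(v,4).tolist() for k,v in s.items()})
```

```text
{'time_s': 2.45, 'joints': [-0.1324, 0.7808, 0.2659, 1.8563, -0.3627, 0.5487, 0.1506], 'dq': [0.0004, 0.0004, -0.0027, 0.0082, 0.0012, 0.0055, 0.0014], 'joint_torque': [0.107, -45.0232, 3.9453, -9.5903, -0.001, -0.0709, 0.0063], 'eef_pos': [0.5676, -0.0409, 0.0252], 'tcp_rot': [1.3714, 1.0946, -1.3674], 'force': [-0.2677, -0.1437, 0.1038], 'wrist_torque': [0.0152, 0.0219, 0.0549], 'width': 0.0002}
```

View pics/w2.png

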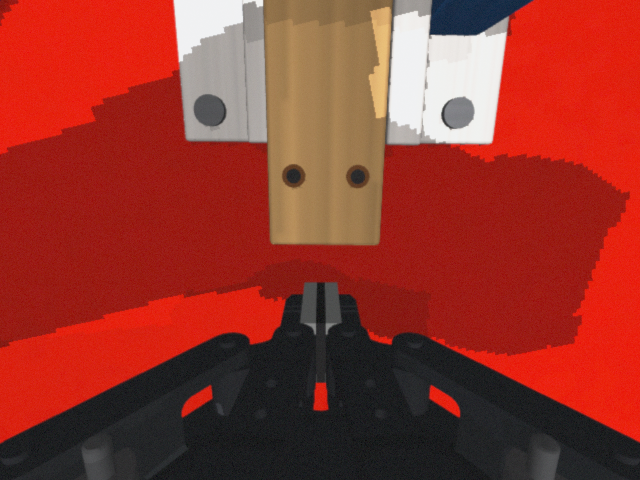

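Call:
step_arm(
  steps=[
    {"tx": 0.0015,"ty": 0.005,"tz": 0.0,"wx": 0.0,"wy": 0.0,"wz": 0.0,"grip": 0.0},
    {"tx": 0.0027,"ty": 0.01,"tz": 0.0,"wx": 0.0,"wy": 0.0,"wz": 0.0,"grip": 0.0},
    {"tx": 0.0038,"ty": 0.014,"tz": 0.0,"wx": 0.0,"wy": 0.0,"wz": 0.0,"grip": 0.0},
    {"tx": 0.0045,"ty": 0.017,"tz": 0.0,"wx": 0.0,"wy": 0.0,"wz": 0.0,"grip": 0.0},
    {"tx": 0.0052,"ty": 0.02,"tz": 0.0,"wx": 0.0,"wy": 0.0,"wz": 0.0,"grip": 0.0},
    {"tx": 0.0058,"ty": 0.023,"tz": 0.0,"wx": 0.0,"wy": 0.0,"wz": 0.0,"grip": 0.0},
  ],
)

```text
time_s: 3.0
eef_pos: [0.5725, -0.0181, 0.0238]
tcp_rot: [1.37, 1.096, -1.37]
force: [-0.6, -2.1, -0.8]
width: 0.0
```

Run:
```python
from h import *
s=ctrl.sense();cv2.imwrite('pics/w3.png',ctrl.capture('wrist')[:,:,::-1])
t=ctrl.capture('top')[200:285,225:335,::-1];cv2.imwrite('pics/t3.png',cv2.resize(t,None,fx=7,fy=7,interpolation=2))
print(s['force'],s['eef_pos'])
```

```text
[-0.6292284  -2.10396368 -0.76513706] [ 0.57247525 -0.01812256  0.02382576]
```

View pics/w3.png

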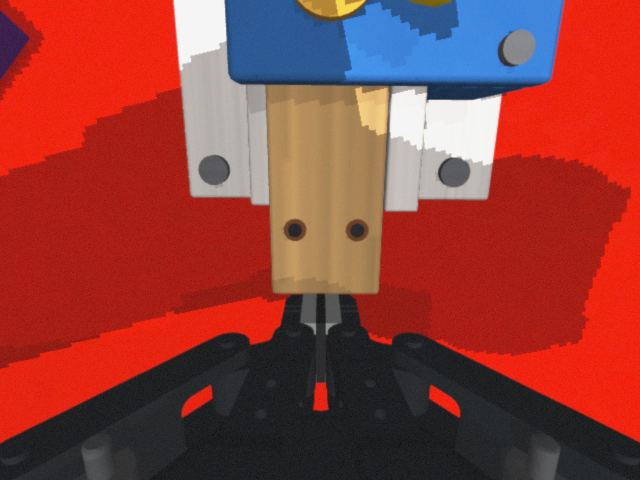

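View pics/t3.png

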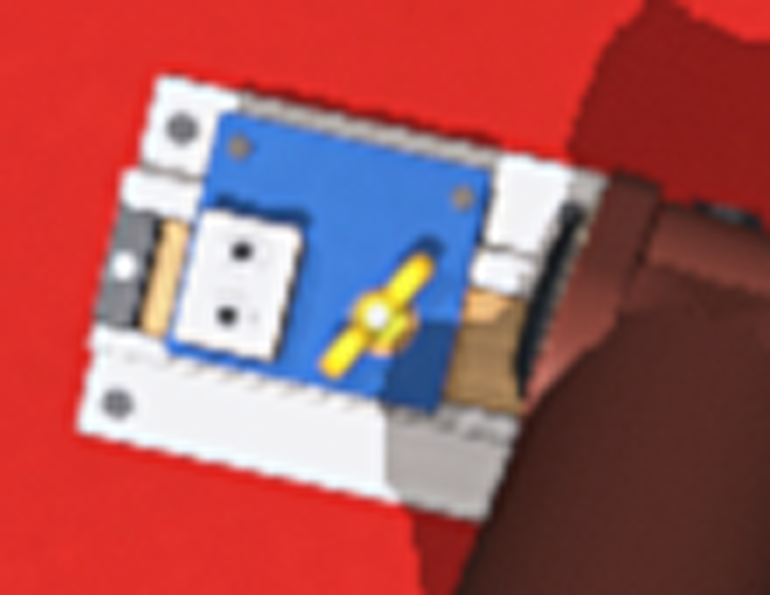

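Call:
step_arm(
  steps=[
    {"tx": 0.0007,"ty": 0.003,"tz": 0.0,"wx": 0.0,"wy": 0.0,"wz": 0.0,"grip": 0.0},
    {"tx": 0.0014,"ty": 0.006,"tz": 0.0,"wx": 0.0,"wy": 0.0,"wz": 0.0,"grip": 0.0},
    {"tx": 0.002,"ty": 0.009,"tz": 0.0,"wx": 0.0,"wy": 0.0,"wz": 0.0,"grip": 0.0},
    {"tx": 0.0027,"ty": 0.012,"tz": 0.0,"wx": 0.0,"wy": 0.0,"wz": 0.0,"grip": 0.0},
    {"tx": 0.0032,"ty": 0.014,"tz": 0.0,"wx": 0.0,"wy": 0.0,"wz": 0.0,"grip": 0.0},
    {"tx": 0.0036,"ty": 0.016,"tz": 0.0,"wx": 0.0,"wy": 0.0,"wz": 0.0,"grip": 0.0},
  ],
)

```text
time_s: 3.6
eef_pos: [0.576, -0.0015, 0.0237]
tcp_rot: [1.37, 1.097, -1.37]
force: [0.5, -0.8, 0.8]
width: 0.0
```

Run:
```python
from h import *
s=ctrl.sense();cv2.imwrite('pics/w4.png',ctrl.capture('wrist')[:,:,::-1])
t=ctrl.capture('top')[200:285,225:335,::-1];cv2.imwrite('pics/t4.png',cv2.resize(t,None,fx=7,fy=7,interpolation=2))
print(s['force'],s['eef_pos'])
```

```text
[ 0.54004798 -0.82978859  0.76371416] [ 0.57596535 -0.00154216  0.02365746]
```

View pics/w4.png

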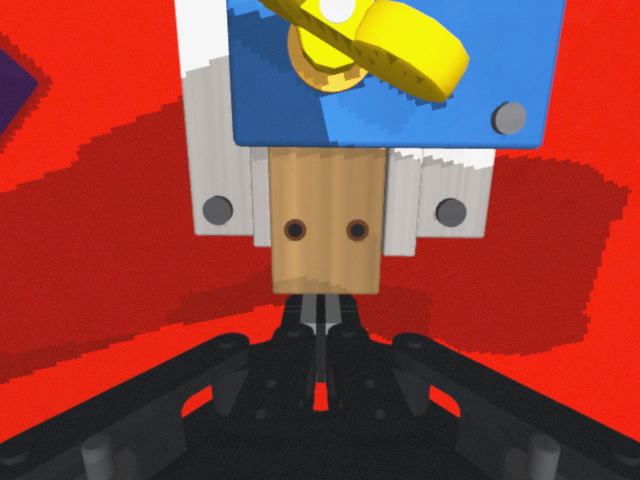

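View pics/t4.png

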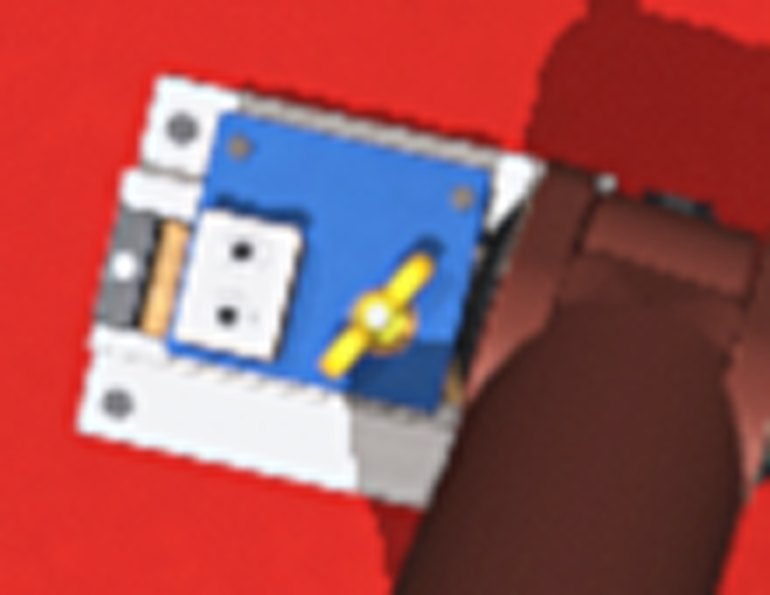

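Run:
```python
from h import *
W=cam('wrist')
y=np.array([.221,.975,0])
for pts in [((225,236.5,.01),(455,237.5,.01)),((272,294,.0385),(380,294,.0385))]:
    m=sum(onz(W,*p) for p in pts)/2; print(m, m@y)
```

```text
[0.59003336 0.0214407  0.01      ] 0.1513020567231258
[0.58053174 0.00900513 0.0385    ] 0.13707752033321444
```

Call:
step_arm(
  steps=[
    {"tx": 0.0002,"ty": 0.001,"tz": 0.0,"wx": 0.0,"wy": 0.0,"wz": 0.0,"grip": 0.0},
    {"tx": 0.0005,"ty": 0.002,"tz": 0.0,"wx": 0.0,"wy": 0.0,"wz": 0.0,"grip": 0.0},
    {"tx": 0.0007,"ty": 0.003,"tz": 0.0,"wx": 0.0,"wy": 0.0,"wz": 0.0,"grip": 0.0},
  ],
)

```text
time_s: 3.95
eef_pos: [0.5766, 0.001, 0.0237]
tcp_rot: [1.37, 1.096, -1.37]
force: [-0.4, -1.3, 0.4]
width: 0.0
```

Call:
step_arm(
  steps=[
    {"tx": 0.0002,"ty": 0.001,"tz": 0.0,"wx": 0.0,"wy": 0.0,"wz": 0.0,"grip": 0.0},
  ],
)

```text
time_s: 4.03
eef_pos: [0.5768, 0.002, 0.0237]
tcp_rot: [1.37, 1.096, -1.37]
force: [0.5, -1.0, -0.2]
width: 0.0
```

Call:
step_arm(
  steps=[
    {"tx": 0.0002,"ty": 0.001,"tz": 0.0,"wx": 0.0,"wy": 0.0,"wz": 0.0,"grip": 0.0},
  ],
)

```text
time_s: 4.12
eef_pos: [0.5768, 0.0023, 0.0237]
tcp_rot: [1.369, 1.096, -1.371]
force: [-1.0, -2.6, 0.8]
width: 0.0002
```

Slowing; force is beginning to rise.

Call:
step_arm(
  steps=[
    {"tx": 0.0,"ty": 0.0004,"tz": 0.0,"wx": 0.0,"wy": 0.0,"wz": 0.0,"grip": 0.0},
    {"tx": 0.0,"ty": 0.0004,"tz": 0.0,"wx": 0.0,"wy": 0.0,"wz": 0.0,"grip": 0.0},
  ],
)

```text
time_s: 4.28
eef_pos: [0.5768, 0.0024, 0.0237]
tcp_rot: [1.37, 1.095, -1.371]
force: [-1.2, -2.8, -0.2]
width: 0.0003
```

Call:
step_arm(
  steps=[
    {"tx": 0.0001,"ty": 0.0005,"tz": 0.0,"wx": 0.0,"wy": 0.0,"wz": 0.0,"grip": 0.0},
    {"tx": 0.0001,"ty": 0.0005,"tz": 0.0,"wx": 0.0,"wy": 0.0,"wz": 0.0,"grip": 0.0},
  ],
)

```text
time_s: 4.45
eef_pos: [0.5767, 0.0024, 0.0237]
tcp_rot: [1.369, 1.095, -1.372]
force: [-1.1, -4.4, 1.2]
width: -0.0001
```

Run:
```python
from h import *
s=ctrl.sense();im=ctrl.capture('wrist')[:,:,::-1];cv2.imwrite('pics/w5.png',im)
print(s['force'],s['wrist_torque'],s['eef_pos'])
```

```text
[-1.10177683 -4.36224731  1.1619942 ] [-0.98595253  0.26381049  0.02145435] [0.57674923 0.00239707 0.0236867 ]
```

View pics/w5.png

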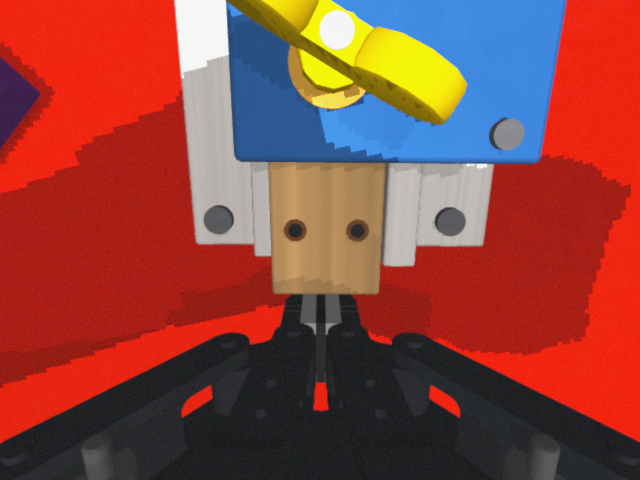

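Call:
step_arm(
  steps=[
    {"tx": -0.004,"ty": -0.016,"tz": 0.0,"wx": 0.0,"wy": 0.0,"wz": 0.0,"grip": 0.0},
    {"tx": -0.004,"ty": -0.016,"tz": 0.03,"wx": 0.0,"wy": 0.0,"wz": 0.0,"grip": 10.0},
    {"tx": -0.004,"ty": -0.016,"tz": 0.07,"wx": 0.0,"wy": 0.0,"wz": 7.0,"grip": 21.0},
    {"tx": -0.004,"ty": -0.016,"tz": 0.11,"wx": 0.0,"wy": 0.0,"wz": 14.0,"grip": 21.0},
    {"tx": -0.004,"ty": -0.016,"tz": 0.145,"wx": 0.0,"wy": 0.0,"wz": 21.0,"grip": 21.0},
    {"tx": 0.005,"ty": 0.02,"tz": 0.145,"wx": 0.0,"wy": 0.0,"wz": 28.0,"grip": 21.0},
    {"tx": 0.014,"ty": 0.055,"tz": 0.145,"wx": 0.0,"wy": 0.0,"wz": 35.0,"grip": 21.0},
    {"tx": 0.02,"ty": 0.08,"tz": 0.145,"wx": 0.0,"wy": 0.0,"wz": 42.0,"grip": 21.0},
  ],
)

```text
time_s: 5.17
eef_pos: [0.5981, 0.0902, 0.1703]
tcp_rot: [0.822, 1.412, -0.811]
force: [-0.5, 1.0, 0.1]
width: 0.018
```

Call:
step_arm(
  steps=[
    {"tx": 0.0,"ty": 0.0,"tz": 0.0,"wx": 0.0,"wy": 0.0,"wz": 7.0,"grip": 21.0},
    {"tx": 0.0,"ty": 0.0,"tz": 0.0,"wx": 0.0,"wy": 0.0,"wz": 14.0,"grip": 21.0},
    {"tx": 0.0,"ty": 0.0,"tz": 0.0,"wx": 0.0,"wy": 0.0,"wz": 19.4,"grip": 21.0},
    {"tx": 0.0,"ty": 0.0,"tz": 0.0,"wx": 0.0,"wy": 0.0,"wz": 19.4,"grip": 21.0},
    {"tx": 0.0,"ty": 0.0,"tz": 0.0,"wx": 0.0,"wy": 0.0,"wz": 19.4,"grip": 21.0},
  ],
)

```text
time_s: 5.58
eef_pos: [0.5971, 0.0854, 0.1689]
tcp_rot: [0.566, 1.497, -0.563]
force: [-0.4, -0.6, -0.1]
width: 0.0177
```

Run:
```python
from h import *
import json
s=ctrl.sense();im=ctrl.capture('wrist')[:,:,::-1];cv2.imwrite('pics/w6.png',im)
json.dump({k:np.array(v).tolist() for k,v in s.items()},open('s6.json','w'))
print({k:np.round(v,4).tolist() for k,v in s.items()})
print(R.from_rotvec(s['tcp_rot']).as_matrix().round(4))
```

```text
{'time_s': 5.5833, 'joints': [-0.2169, 0.6053, 0.0643, 1.6455, -0.0496, 0.8921, 0.7167], 'dq': [-0.0018, -0.0004, 0.0185, 0.003, 0.0008, 0.0021, -0.0029], 'joint_torque': [0.0292, -44.2126, 0.9713, -14.9411, 0.0139, 0.0001, 0.0609], 'eef_pos': [0.5971, 0.0854, 0.1689], 'tcp_rot': [0.5659, 1.4969, -0.5628], 'force': [-0.438, -0.603, -0.0941], 'wrist_torque': [0.0108, -0.0099, 0.0508], 'width': 0.0177}
[[-1.000e-04  6.604e-01  7.509e-01]
 [ 2.100e-03  7.509e-01 -6.604e-01]
 [-1.000e+00  1.500e-03 -1.400e-03]]
```

View pics/w6.png

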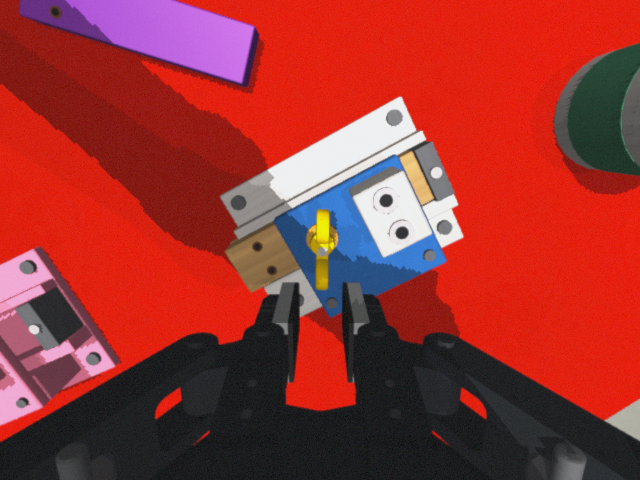

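Run:
```python
import cv2
a=cv2.imread('pics/w6.png')[190:310,250:410];cv2.imwrite('pics/w6c.png',cv2.resize(a,None,fx=5,fy=5,interpolation=cv2.INTER_CUBIC))
```

```text
(no output)
```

View pics/w6c.png

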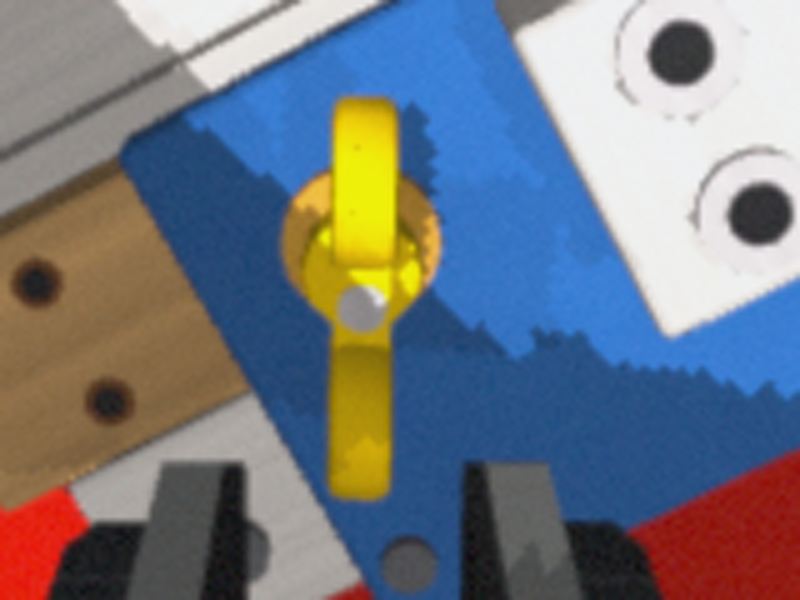

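Run:
```python
from h import *
import json
s=json.load(open('s6.json'));W=cam('wrist',s)
c=lambda x,y:(250+x/5-.4,190+y/5-.4)
for z in(.092,.096,.1): print(z,onz(W,*c(362,307),z).round(4))
a=onz(W,*c(361,499),.085);b=onz(W,*c(366,97),.099)
e=np.array(s['eef_pos'])
T=cam('top')
print(tri(W,c(362,307),T,(225+377/7-.43,200+316/7-.43)))
# far tip, near tip at lobe top z~.098
a=onz(W,*c(360,480),.093);b=onz(W,*c(366,110),.093);print(a,b,np.linalg.norm(a-b),(a+b)/2,np.degrees(np.arctan2(*(a-b)[1::-1])))
# hub/washer center at z .062..: orange disk
print('washer',onz(W,*c(362,245),.063))
```

```text
0.092 [0.5992 0.0852 0.092 ]
0.096 [0.5982 0.086  0.096 ]
0.1 [0.5972 0.0868 0.1   ]
(array([0.59753292, 0.08502858, 0.09448783]), np.float64(0.0024478813680753058))
[0.61612069 0.06994138 0.093     ] [0.58055898 0.10217845 0.093     ] 0.04799858329710912 [0.59833984 0.08605991 0.093     ] -42.19263715762549
washer [0.59943452 0.08521256 0.063     ]
```

Call:
step_arm(
  steps=[
    {"tx": 0.001,"ty": 0.0,"tz": -0.025,"wx": 0.0,"wy": 0.0,"wz": -0.9,"grip": 21.0},
    {"tx": 0.001,"ty": 0.0,"tz": -0.045,"wx": 0.0,"wy": 0.0,"wz": -0.9,"grip": 21.0},
    {"tx": 0.001,"ty": 0.0,"tz": -0.055,"wx": 0.0,"wy": 0.0,"wz": -0.9,"grip": 21.0},
    {"tx": 0.001,"ty": 0.0,"tz": -0.06,"wx": 0.0,"wy": 0.0,"wz": -0.9,"grip": 21.0},
    {"tx": 0.001,"ty": 0.0,"tz": -0.06,"wx": 0.0,"wy": 0.0,"wz": -0.9,"grip": 21.0},
  ],
)

```text
time_s: 6.05
eef_pos: [0.5975, 0.0842, 0.1077]
tcp_rot: [0.575, 1.495, -0.577]
force: [-1.3, 0.3, -0.3]
width: 0.0178
```

Run:
```python
from h import *
import json
s=ctrl.sense();im=ctrl.capture('wrist')[:,:,::-1];cv2.imwrite('pics/w7.png',im)
print(s['eef_pos'],s['force'])
```

```text
[0.59751658 0.0841652  0.10772822] [-1.26529685  0.27521993 -0.30173927]
```

View pics/w7.png

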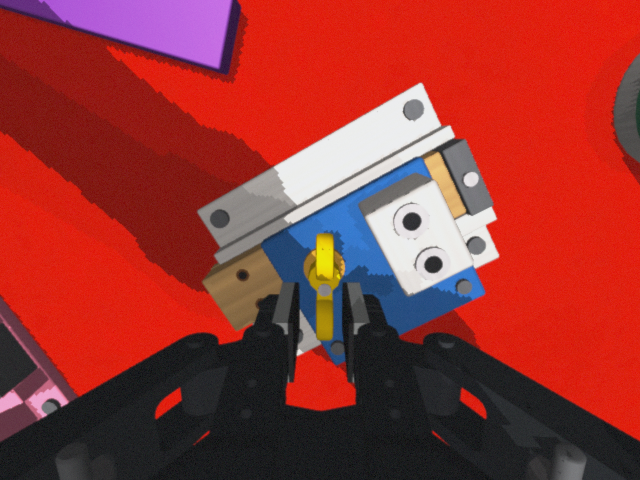

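Run:
```python
from h import *
s=ctrl.sense();W=cam('wrist',s);Rt=R.from_rotvec(s['tcp_rot']).as_matrix()
for z in(.094,.096):
  p=onz(W,324.5,290,z);print(p.round(4),(Rt.T@(p-s['eef_pos'])).round(4))
```

```text
[0.6001 0.0852 0.094 ] [0.0148 0.0019 0.0007]
[0.5994 0.0857 0.096 ] [ 0.0128  0.0019 -0.0002]
```

Call:
step_arm(
  steps=[
    {"tx": 0.001,"ty": 0.0012,"tz": -0.006,"wx": 0.0,"wy": 0.0,"wz": 0.0,"grip": 21.0},
    {"tx": 0.001,"ty": 0.0012,"tz": -0.012,"wx": 0.0,"wy": 0.0,"wz": 0.0,"grip": 21.0},
    {"tx": 0.001,"ty": 0.0012,"tz": -0.018,"wx": 0.0,"wy": 0.0,"wz": 0.0,"grip": 21.0},
    {"tx": 0.001,"ty": 0.0012,"tz": -0.023,"wx": 0.0,"wy": 0.0,"wz": 0.0,"grip": 21.0},
    {"tx": 0.001,"ty": 0.0012,"tz": -0.023,"wx": 0.0,"wy": 0.0,"wz": 0.0,"grip": 21.0},
    {"tx": 0.001,"ty": 0.0012,"tz": -0.023,"wx": 0.0,"wy": 0.0,"wz": 0.0,"grip": 21.0},
  ],
)

```text
time_s: 6.6
eef_pos: [0.5988, 0.0851, 0.0853]
tcp_rot: [0.575, 1.494, -0.576]
force: [0.0, 0.2, -0.1]
width: 0.0179
```

Run:
```python
from h import *
import json
s=ctrl.sense();im=ctrl.capture('wrist')[:,:,::-1];cv2.imwrite('pics/w8.png',im[150:390,160:480].repeat(2,0).repeat(2,1))
print(s['eef_pos'],s['force'],s['wrist_torque'],s['width'])
```

```text
[0.59884832 0.08511699 0.08527927] [ 0.03072815  0.21551804 -0.10559728] [ 0.02915432 -0.00715208  0.01738098] 0.01786265848602017
```

View pics/w8.png

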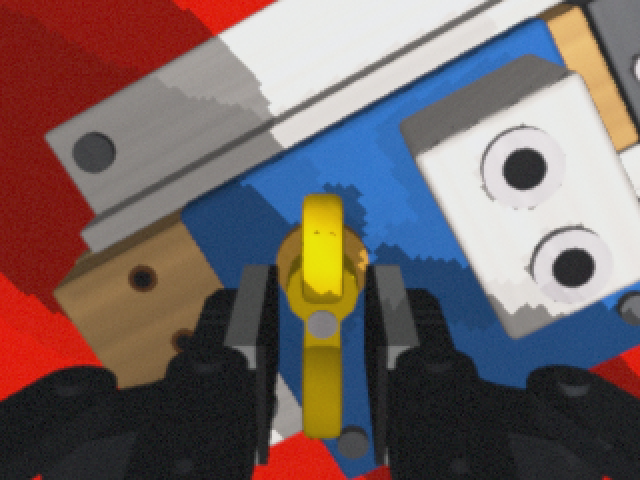

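Call:
step_arm(
  steps=[
    {"tx": 0.0,"ty": 0.0,"tz": 0.0,"wx": 0.0,"wy": 0.0,"wz": 0.0,"grip": 5.0},
    {"tx": 0.0,"ty": 0.0,"tz": 0.0,"wx": 0.0,"wy": 0.0,"wz": 0.0,"grip": 0.0},
    {"tx": 0.0,"ty": 0.0,"tz": 0.0,"wx": 0.0,"wy": 0.0,"wz": 0.0,"grip": 0.0},
    {"tx": 0.0,"ty": 0.0,"tz": 0.0,"wx": 0.0,"wy": 0.0,"wz": 0.0,"grip": 0.0},
  ],
  grip_force=80,
)

```text
time_s: 6.98
eef_pos: [0.5993, 0.0851, 0.0861]
tcp_rot: [0.576, 1.493, -0.575]
force: [-1.1, -2.0, 2.5]
width: 0.0053
```

```bash
cat > st.py <<'E'
from h import *
s=ctrl.sense()
y=R.from_rotvec(s['tcp_rot']).as_matrix()[:,1]
print('t',round(s['time_s'],2),'ang',np.degrees(np.arctan2(y[1],y[0])).round(2),'pos',np.round(s['eef_pos'],4),'F',np.round(s['force'],1),'M',np.round(s['wrist_torque'],3),'w',round(s['width'],4),'j7',np.round(s['joint_torque'][6],3),'q7',round(s['joints'][6],3))
E
python3 st.py
```

```text
t 6.98 ang 47.84 pos [0.5993 0.0851 0.0861] F [-1.1 -2.   2.5] M [-0.076  0.15  -0.048] w 0.0053 j7 0.026 q7 0.712
```

Call:
step_arm(
  steps=[
    {"tx": 0.0,"ty": 0.0,"tz": -0.0001,"wx": 0.0,"wy": 0.0,"wz": -2.0,"grip": 0.0},
    {"tx": 0.0,"ty": 0.0,"tz": -0.0002,"wx": 0.0,"wy": 0.0,"wz": -4.0,"grip": 0.0},
    {"tx": 0.0,"ty": 0.0,"tz": -0.0003,"wx": 0.0,"wy": 0.0,"wz": -6.0,"grip": 0.0},
  ],
)

```text
time_s: 7.23
eef_pos: [0.5992, 0.085, 0.0859]
tcp_rot: [0.656, 1.469, -0.656]
force: [-1.0, -1.3, 2.4]
width: 0.0055
```

```bash
python3 st.py;python3 - <<'E'
from h import *
im=ctrl.capture('wrist')[:,:,::-1];cv2.imwrite('pics/w9.png',im[150:390,160:480].repeat(2,0).repeat(2,1))
E
```

```text
t 7.23 ang 41.86 pos [0.5992 0.085  0.0859] F [-1.  -1.3  2.4] M [-0.163  0.244  0.312] w 0.0055 j7 -0.14 q7 0.633
```

View pics/w9.png

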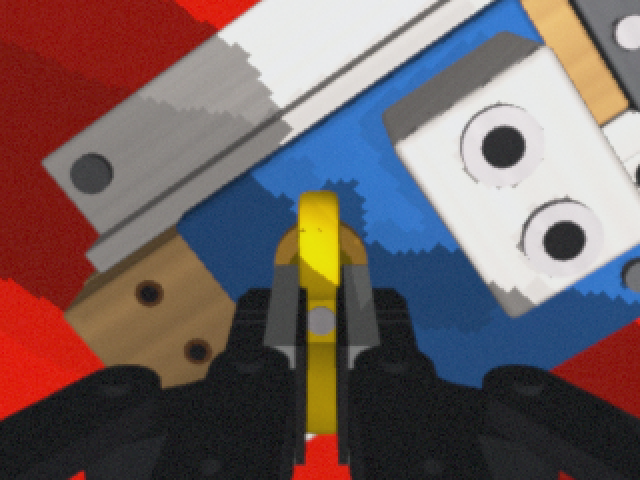

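Call:
step_arm(
  steps=[
    {"tx": 0.0,"ty": 0.0,"tz": -0.0001,"wx": 0.0,"wy": 0.0,"wz": -2.0,"grip": 0.0},
    {"tx": 0.0,"ty": 0.0,"tz": -0.0002,"wx": 0.0,"wy": 0.0,"wz": -4.0,"grip": 0.0},
    {"tx": 0.0,"ty": 0.0,"tz": -0.0003,"wx": 0.0,"wy": 0.0,"wz": -6.0,"grip": 0.0},
    {"tx": 0.0,"ty": 0.0,"tz": -0.0004,"wx": 0.0,"wy": 0.0,"wz": -8.0,"grip": 0.0},
  ],
)

```text
time_s: 7.62
eef_pos: [0.5992, 0.0849, 0.0855]
tcp_rot: [0.763, 1.432, -0.764]
force: [-2.0, -0.5, 3.1]
width: 0.0055
```

```bash
python3 st.py
```

```text
t 7.62 ang 33.89 pos [0.5992 0.0849 0.0855] F [-2.  -0.5  3.1] M [-0.166  0.291  0.343] w 0.0055 j7 -0.139 q7 0.53
```

Call:
step_arm(
  steps=[
    {"tx": 0.0,"ty": 0.0,"tz": -0.0001,"wx": 0.0,"wy": 0.0,"wz": -2.0,"grip": 0.0},
    {"tx": 0.0,"ty": 0.0,"tz": -0.0002,"wx": 0.0,"wy": 0.0,"wz": -4.0,"grip": 0.0},
    {"tx": 0.0,"ty": 0.0,"tz": -0.0003,"wx": 0.0,"wy": 0.0,"wz": -6.0,"grip": 0.0},
    {"tx": 0.0,"ty": 0.0,"tz": -0.0004,"wx": 0.0,"wy": 0.0,"wz": -8.0,"grip": 0.0},
  ],
)

```text
time_s: 7.95
eef_pos: [0.5991, 0.0849, 0.0852]
tcp_rot: [0.87, 1.389, -0.871]
force: [-0.8, -2.4, 3.8]
width: 0.0054
```

```bash
python3 st.py
```

```text
t 7.95 ang 25.88 pos [0.5991 0.0849 0.0852] F [-0.8 -2.4  3.8] M [-0.189  0.283  0.307] w 0.0054 j7 -0.138 q7 0.426
```

Call:
step_arm(
  steps=[
    {"tx": 0.0,"ty": 0.0,"tz": -0.0001,"wx": 0.0,"wy": 0.0,"wz": -2.0,"grip": 0.0},
    {"tx": 0.0,"ty": 0.0,"tz": -0.0002,"wx": 0.0,"wy": 0.0,"wz": -4.0,"grip": 0.0},
    {"tx": 0.0,"ty": 0.0,"tz": -0.0003,"wx": 0.0,"wy": 0.0,"wz": -6.0,"grip": 0.0},
    {"tx": 0.0,"ty": 0.0,"tz": -0.0004,"wx": 0.0,"wy": 0.0,"wz": -8.0,"grip": 0.0},
  ],
)

```text
time_s: 8.28
eef_pos: [0.5989, 0.0848, 0.0848]
tcp_rot: [0.976, 1.341, -0.977]
force: [-1.5, -1.6, 5.0]
width: 0.0053
```

```bash
python3 st.py
```

```text
t 8.28 ang 17.88 pos [0.5989 0.0848 0.0848] F [-1.5 -1.6  5. ] M [-0.241  0.376  0.318] w 0.0053 j7 -0.137 q7 0.322
```

Call:
step_arm(
  steps=[
    {"tx": 0.0,"ty": 0.0,"tz": -0.0001,"wx": 0.0,"wy": 0.0,"wz": -2.0,"grip": 0.0},
    {"tx": 0.0,"ty": 0.0,"tz": -0.0002,"wx": 0.0,"wy": 0.0,"wz": -4.0,"grip": 0.0},
    {"tx": 0.0,"ty": 0.0,"tz": -0.0003,"wx": 0.0,"wy": 0.0,"wz": -6.0,"grip": 0.0},
    {"tx": 0.0,"ty": 0.0,"tz": -0.0004,"wx": 0.0,"wy": 0.0,"wz": -8.0,"grip": 0.0},
  ],
)

```text
time_s: 8.62
eef_pos: [0.5989, 0.0848, 0.0845]
tcp_rot: [1.08, 1.286, -1.082]
force: [-1.5, -1.3, 5.2]
width: 0.0055
```

```bash
python3 st.py
```

```text
t 8.62 ang 9.88 pos [0.5989 0.0848 0.0845] F [-1.5 -1.3  5.2] M [-0.231  0.403  0.392] w 0.0055 j7 -0.136 q7 0.218
```

Call:
step_arm(
  steps=[
    {"tx": 0.0,"ty": 0.0,"tz": 0.0,"wx": 0.0,"wy": 0.0,"wz": -2.0,"grip": 0.0},
    {"tx": 0.0,"ty": 0.0,"tz": 0.0,"wx": 0.0,"wy": 0.0,"wz": -4.0,"grip": 0.0},
  ],
)

```text
time_s: 8.78
eef_pos: [0.5988, 0.0848, 0.0843]
tcp_rot: [1.132, 1.256, -1.134]
force: [-1.3, -1.7, 3.0]
width: 0.0054
```

```bash
python3 st.py
```

```text
t 8.78 ang 5.89 pos [0.5988 0.0848 0.0843] F [-1.3 -1.7  3. ] M [-0.203  0.329  0.279] w 0.0054 j7 -0.139 q7 0.166
```

Call:
step_arm(
  steps=[
    {"tx": 0.0,"ty": 0.0,"tz": -0.0001,"wx": 0.0,"wy": 0.0,"wz": -2.0,"grip": 0.0},
    {"tx": 0.0,"ty": 0.0,"tz": -0.0001,"wx": 0.0,"wy": 0.0,"wz": -4.0,"grip": 0.0},
  ],
)

```text
time_s: 8.95
eef_pos: [0.5987, 0.0847, 0.0842]
tcp_rot: [1.184, 1.225, -1.186]
force: [-0.3, -1.8, 3.4]
width: 0.005
```

```bash
python3 st.py
```

```text
t 8.95 ang 1.88 pos [0.5987 0.0847 0.0842] F [-0.3 -1.8  3.4] M [-0.276  0.368  0.357] w 0.005 j7 -0.148 q7 0.114
```

Call:
step_arm(
  steps=[
    {"tx": 0.0,"ty": 0.0,"tz": -0.0001,"wx": 0.0,"wy": 0.0,"wz": -2.0,"grip": 0.0},
    {"tx": 0.0,"ty": 0.0,"tz": -0.0002,"wx": 0.0,"wy": 0.0,"wz": -4.0,"grip": 0.0},
  ],
)

```text
time_s: 9.12
eef_pos: [0.5987, 0.0847, 0.0841]
tcp_rot: [1.235, 1.192, -1.237]
force: [-2.1, -1.0, 4.8]
width: 0.0053
```

```bash
python3 st.py
```

```text
t 9.12 ang -2.11 pos [0.5987 0.0847 0.0841] F [-2.1 -1.   4.8] M [-0.232  0.519  0.367] w 0.0053 j7 -0.162 q7 0.062
```

Call:
step_arm(
  steps=[
    {"tx": 0.0,"ty": 0.0,"tz": -0.0001,"wx": 0.0,"wy": 0.0,"wz": -2.0,"grip": 0.0},
    {"tx": 0.0,"ty": 0.0,"tz": -0.0001,"wx": 0.0,"wy": 0.0,"wz": -4.0,"grip": 0.0},
  ],
)

```text
time_s: 9.28
eef_pos: [0.5986, 0.0847, 0.084]
tcp_rot: [1.286, 1.157, -1.288]
force: [-1.7, -0.9, 4.5]
width: 0.005
```

```bash
python3 st.py
```

```text
t 9.28 ang -6.1 pos [0.5986 0.0847 0.084 ] F [-1.7 -0.9  4.5] M [-0.293  0.521  0.409] w 0.005 j7 -0.178 q7 0.009
```

Call:
step_arm(
  steps=[
    {"tx": 0.0,"ty": 0.0,"tz": -0.0001,"wx": 0.0,"wy": 0.0,"wz": -2.0,"grip": 0.0},
    {"tx": 0.0,"ty": 0.0,"tz": -0.0001,"wx": 0.0,"wy": 0.0,"wz": -4.0,"grip": 0.0},
  ],
)

```text
time_s: 9.45
eef_pos: [0.5986, 0.0847, 0.0839]
tcp_rot: [1.337, 1.121, -1.339]
force: [-2.1, -0.5, 4.7]
width: 0.0053
```

```bash
python3 st.py
```

```text
t 9.45 ang -10.09 pos [0.5986 0.0847 0.0839] F [-2.1 -0.5  4.7] M [-0.266  0.598  0.398] w 0.0053 j7 -0.196 q7 -0.043
```

Call:
step_arm(
  steps=[
    {"tx": 0.0,"ty": 0.0,"tz": -0.0001,"wx": 0.0,"wy": 0.0,"wz": -2.0,"grip": 0.0},
    {"tx": 0.0,"ty": 0.0,"tz": -0.0002,"wx": 0.0,"wy": 0.0,"wz": -4.0,"grip": 0.0},
  ],
)

```text
time_s: 9.62
eef_pos: [0.5985, 0.0848, 0.0838]
tcp_rot: [1.387, 1.083, -1.389]
force: [-3.4, -1.8, 6.1]
width: 0.0056
```

```bash
python3 st.py
```

```text
t 9.62 ang -14.08 pos [0.5985 0.0848 0.0838] F [-3.4 -1.8  6.1] M [-0.242  0.672  0.379] w 0.0056 j7 -0.216 q7 -0.095
```

Call:
step_arm(
  steps=[
    {"tx": 0.0,"ty": 0.0,"tz": -0.0001,"wx": 0.0,"wy": 0.0,"wz": -2.0,"grip": 0.0},
    {"tx": 0.0,"ty": 0.0,"tz": -0.0001,"wx": 0.0,"wy": 0.0,"wz": -4.0,"grip": 0.0},
  ],
)

```text
time_s: 9.78
eef_pos: [0.5984, 0.0848, 0.0838]
tcp_rot: [1.436, 1.044, -1.439]
force: [-3.2, -1.2, 7.0]
width: 0.0053
```

```bash
python3 st.py
```

```text
t 9.78 ang -18.07 pos [0.5984 0.0848 0.0838] F [-3.2 -1.2  7. ] M [-0.295  0.599  0.473] w 0.0053 j7 -0.236 q7 -0.148
```

Call:
step_arm(
  steps=[
    {"tx": 0.0,"ty": 0.0,"tz": 0.0,"wx": 0.0,"wy": 0.0,"wz": -1.0,"grip": 0.0},
  ],
)

```text
time_s: 9.87
eef_pos: [0.5984, 0.0848, 0.0838]
tcp_rot: [1.448, 1.033, -1.451]
force: [-3.3, -1.4, 5.4]
width: 0.0053
```

```bash
python3 st.py
```

```text
t 9.87 ang -19.05 pos [0.5984 0.0848 0.0838] F [-3.3 -1.4  5.4] M [-0.232  0.635  0.431] w 0.0053 j7 -0.409 q7 -0.161
```

Call:
step_arm(
  steps=[
    {"tx": 0.0,"ty": 0.0,"tz": 0.0,"wx": 0.0,"wy": 0.0,"wz": -1.0,"grip": 0.0},
  ],
)

```text
time_s: 9.95
eef_pos: [0.5984, 0.0848, 0.0837]
tcp_rot: [1.46, 1.024, -1.463]
force: [-3.2, -1.1, 6.2]
width: 0.0055
```

```bash
python3 st.py
```

```text
t 9.95 ang -20.02 pos [0.5984 0.0848 0.0837] F [-3.2 -1.1  6.2] M [-0.24   0.675  0.46 ] w 0.0055 j7 -0.354 q7 -0.174
```

Call:
step_arm(
  steps=[
    {"tx": 0.0,"ty": 0.0,"tz": 0.0,"wx": 0.0,"wy": 0.0,"wz": -1.0,"grip": 0.0},
  ],
)

```text
time_s: 10.03
eef_pos: [0.5984, 0.0848, 0.0837]
tcp_rot: [1.473, 1.013, -1.476]
force: [-4.3, -1.4, 6.0]
width: 0.0057
```

```bash
python3 st.py
```

```text
t 10.03 ang -21.02 pos [0.5984 0.0848 0.0837] F [-4.3 -1.4  6. ] M [-0.275  0.626  0.41 ] w 0.0057 j7 -0.353 q7 -0.187
```

Call:
step_arm(
  steps=[
    {"tx": 0.0,"ty": 0.0,"tz": 0.0,"wx": 0.0,"wy": 0.0,"wz": -1.0,"grip": 0.0},
  ],
)

```text
time_s: 10.12
eef_pos: [0.5984, 0.0848, 0.0837]
tcp_rot: [1.485, 1.003, -1.488]
force: [-2.7, -0.4, 5.5]
width: 0.0054
```

```bash
python3 st.py
```

```text
t 10.12 ang -22.02 pos [0.5984 0.0848 0.0837] F [-2.7 -0.4  5.5] M [-0.219  0.649  0.502] w 0.0054 j7 -0.359 q7 -0.2
```

```bash
python3 - <<'E'
from h import *
im=ctrl.capture('wrist')[:,:,::-1];cv2.imwrite('pics/w10.png',im[150:390,160:480].repeat(2,0).repeat(2,1))
E
python3 st.py
```

```text
t 10.17 ang -22.05 pos [0.5984 0.0848 0.0837] F [-2.8 -0.2  6.1] M [-0.254  0.655  0.413] w 0.0054 j7 -0.47 q7 -0.2
```

View pics/w10.png

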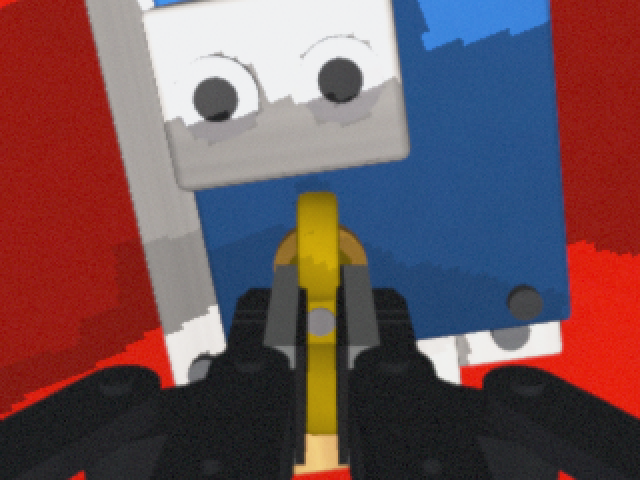

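Call:
step_arm(
  steps=[
    {"tx": 0.0,"ty": 0.0,"tz": -0.0001,"wx": 0.0,"wy": 0.0,"wz": -2.0,"grip": 0.0},
    {"tx": 0.0,"ty": 0.0,"tz": -0.0002,"wx": 0.0,"wy": 0.0,"wz": -4.0,"grip": 0.0},
    {"tx": 0.0,"ty": 0.0,"tz": -0.0003,"wx": 0.0,"wy": 0.0,"wz": -6.0,"grip": 0.0},
  ],
)

```text
time_s: 10.42
eef_pos: [0.5983, 0.0848, 0.0836]
tcp_rot: [1.559, 0.937, -1.562]
force: [-3.7, -1.1, 7.7]
width: 0.0054
```

```bash
python3 st.py
```

```text
t 10.42 ang -28.06 pos [0.5983 0.0848 0.0836] F [-3.7 -1.1  7.7] M [-0.252  0.813  0.503] w 0.0054 j7 -0.29 q7 -0.28
```

Call:
step_arm(
  steps=[
    {"tx": 0.0,"ty": 0.0,"tz": -0.0001,"wx": 0.0,"wy": 0.0,"wz": -2.0,"grip": 0.0},
    {"tx": 0.0,"ty": 0.0,"tz": -0.0002,"wx": 0.0,"wy": 0.0,"wz": -4.0,"grip": 0.0},
  ],
)

```text
time_s: 10.58
eef_pos: [0.5983, 0.0848, 0.0835]
tcp_rot: [1.607, 0.891, -1.61]
force: [-2.7, -0.9, 8.8]
width: 0.0052
```

```bash
python3 st.py
```

```text
t 10.58 ang -32.05 pos [0.5983 0.0848 0.0835] F [-2.7 -0.9  8.8] M [-0.18   0.831  0.497] w 0.0052 j7 -0.312 q7 -0.332
```

Call:
step_arm(
  steps=[
    {"tx": 0.0,"ty": 0.0,"tz": -0.0001,"wx": 0.0,"wy": 0.0,"wz": -2.0,"grip": 0.0},
    {"tx": 0.0,"ty": 0.0,"tz": -0.0002,"wx": 0.0,"wy": 0.0,"wz": -4.0,"grip": 0.0},
    {"tx": 0.0,"ty": 0.0,"tz": -0.0002,"wx": 0.0,"wy": 0.0,"wz": -6.0,"grip": 0.0},
  ],
)

```text
time_s: 10.83
eef_pos: [0.5982, 0.0849, 0.0835]
tcp_rot: [1.678, 0.819, -1.681]
force: [-4.9, -1.1, 8.9]
width: 0.0055
```

```bash
python3 st.py
```

```text
t 10.83 ang -38.03 pos [0.5982 0.0849 0.0835] F [-4.9 -1.1  8.9] M [-0.238  0.915  0.589] w 0.0055 j7 -0.346 q7 -0.412
```

Call:
step_arm(
  steps=[
    {"tx": 0.0,"ty": 0.0,"tz": -0.0001,"wx": 0.0,"wy": 0.0,"wz": -2.0,"grip": 0.0},
    {"tx": 0.0,"ty": 0.0,"tz": -0.0002,"wx": 0.0,"wy": 0.0,"wz": -4.0,"grip": 0.0},
  ],
)

```text
time_s: 11.0
eef_pos: [0.5981, 0.0849, 0.0834]
tcp_rot: [1.724, 0.769, -1.728]
force: [-4.8, -0.6, 8.9]
width: 0.0055
```

```bash
python3 st.py
```

```text
t 11.0 ang -42.02 pos [0.5981 0.0849 0.0834] F [-4.8 -0.6  8.9] M [-0.198  1.031  0.582] w 0.0055 j7 -0.37 q7 -0.465
```

Call:
step_arm(
  steps=[
    {"tx": 0.0,"ty": 0.0,"tz": 0.0,"wx": 0.0,"wy": 0.0,"wz": 0.0,"grip": 0.0},
    {"tx": 0.0,"ty": 0.0,"tz": 0.0,"wx": 0.0,"wy": 0.0,"wz": 0.0,"grip": 10.0},
    {"tx": 0.0,"ty": 0.0,"tz": 0.0,"wx": 0.0,"wy": 0.0,"wz": 0.0,"grip": 21.0},
    {"tx": 0.0,"ty": 0.0,"tz": 0.0,"wx": 0.0,"wy": 0.0,"wz": 0.0,"grip": 21.0},
    {"tx": 0.0,"ty": 0.0,"tz": 0.0,"wx": 0.0,"wy": 0.0,"wz": 0.0,"grip": 21.0},
  ],
)

```text
time_s: 11.42
eef_pos: [0.5993, 0.0854, 0.0819]
tcp_rot: [1.727, 0.766, -1.727]
force: [0.1, -0.4, -0.7]
width: 0.018
```

```bash
python3 st.py;  python3 - <<'E'
from h import *
im=ctrl.capture('wrist')[:,:,::-1];cv2.imwrite('pics/w11.png',im[150:390,160:480].repeat(2,0).repeat(2,1))
E
```

```text
t 11.42 ang -42.14 pos [0.5993 0.0854 0.0819] F [ 0.1 -0.4 -0.7] M [-0.025 -0.032 -0.009] w 0.018 j7 0.001 q7 -0.466
```

View pics/w11.png

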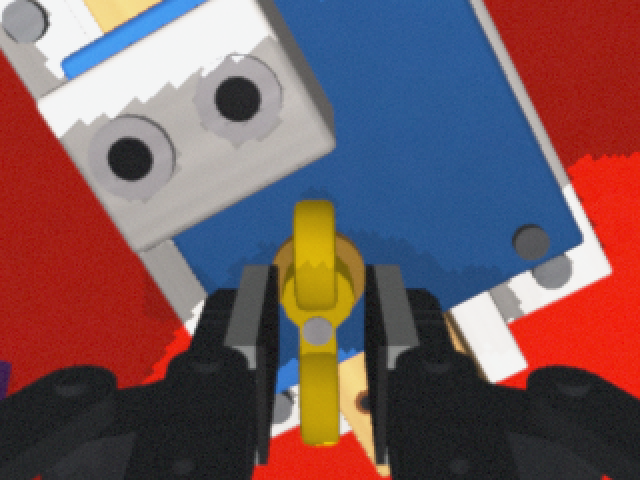

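Call:
step_arm(
  steps=[
    {"tx": 0.0,"ty": 0.0,"tz": 0.015,"wx": 0.0,"wy": 0.0,"wz": 0.0,"grip": 21.0},
    {"tx": 0.0,"ty": 0.0,"tz": 0.04,"wx": 0.0,"wy": 0.0,"wz": 0.0,"grip": 21.0},
    {"tx": 0.0,"ty": 0.0,"tz": 0.08,"wx": 0.0,"wy": 0.0,"wz": 0.0,"grip": 21.0},
    {"tx": 0.0,"ty": -0.03,"tz": 0.12,"wx": 0.0,"wy": 0.0,"wz": 0.0,"grip": 21.0},
    {"tx": -0.02,"ty": -0.06,"tz": 0.13,"wx": 0.0,"wy": 0.0,"wz": 7.0,"grip": 21.0},
    {"tx": -0.02,"ty": -0.09,"tz": 0.13,"wx": 0.0,"wy": 0.0,"wz": 14.0,"grip": 21.0},
    {"tx": -0.02,"ty": -0.12,"tz": 0.13,"wx": 0.0,"wy": 0.0,"wz": 21.0,"grip": 21.0},
    {"tx": -0.02,"ty": -0.14,"tz": 0.13,"wx": 0.0,"wy": 0.0,"wz": 28.0,"grip": 21.0},
  ],
)

```text
time_s: 12.13
eef_pos: [0.5787, -0.059, 0.2131]
tcp_rot: [1.387, 1.08, -1.387]
force: [-0.6, 0.5, 0.7]
width: 0.0179
```

Call:
step_arm(
  steps=[
    {"tx": -0.02,"ty": -0.04,"tz": 0.0,"wx": 0.0,"wy": 0.0,"wz": 0.0,"grip": 21.0},
    {"tx": -0.04,"ty": -0.08,"tz": 0.0,"wx": 0.0,"wy": 0.0,"wz": 0.0,"grip": 21.0},
    {"tx": -0.06,"ty": -0.11,"tz": 0.0,"wx": 0.0,"wy": 0.0,"wz": 0.0,"grip": 21.0},
    {"tx": -0.06,"ty": -0.11,"tz": 0.0,"wx": 0.0,"wy": 0.0,"wz": 0.0,"grip": 21.0},
    {"tx": -0.06,"ty": -0.11,"tz": 0.0,"wx": 0.0,"wy": 0.0,"wz": 0.0,"grip": 21.0},
  ],
)

```text
time_s: 12.55
eef_pos: [0.5173, -0.1685, 0.2125]
tcp_rot: [1.394, 1.077, -1.395]
force: [-0.2, 0.2, -0.5]
width: 0.0178
```

```bash
python3 st.py;  python3 - <<'E'
from h import *
t=ctrl.capture('top')[:,:,::-1];cv2.imwrite('pics/t12.png',t)
cv2.imwrite('pics/t12c.png',cv2.resize(t[200:285,225:335],None,fx=7,fy=7,interpolation=2))
cv2.imwrite('pics/s12.png',cv2.resize(ctrl.capture('scene')[195:270,315:415,::-1],None,fx=8,fy=8,interpolation=2))
E
```

```text
t 12.55 ang -14.6 pos [ 0.5173 -0.1685  0.2125] F [-0.2  0.2 -0.5] M [ 0.06  -0.056  0.037] w 0.0178 j7 0.042 q7 0.292
```

View pics/t12c.png

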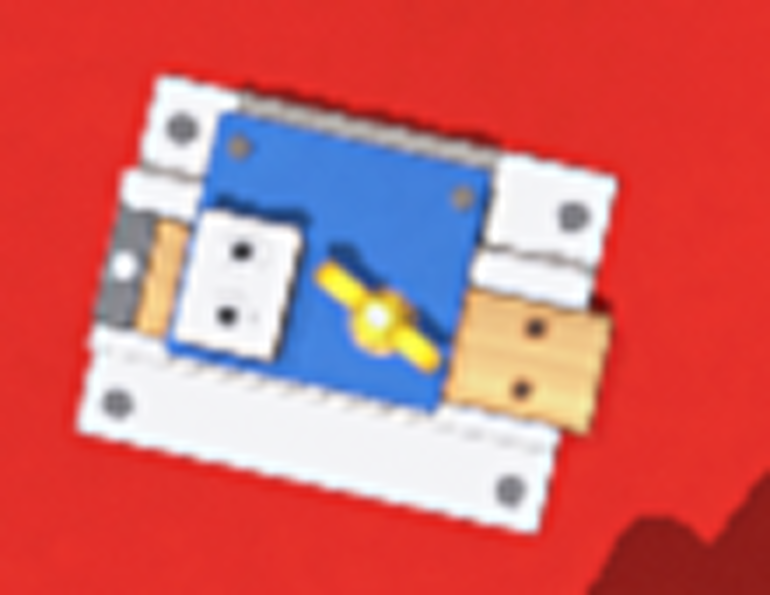

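View pics/s12.png

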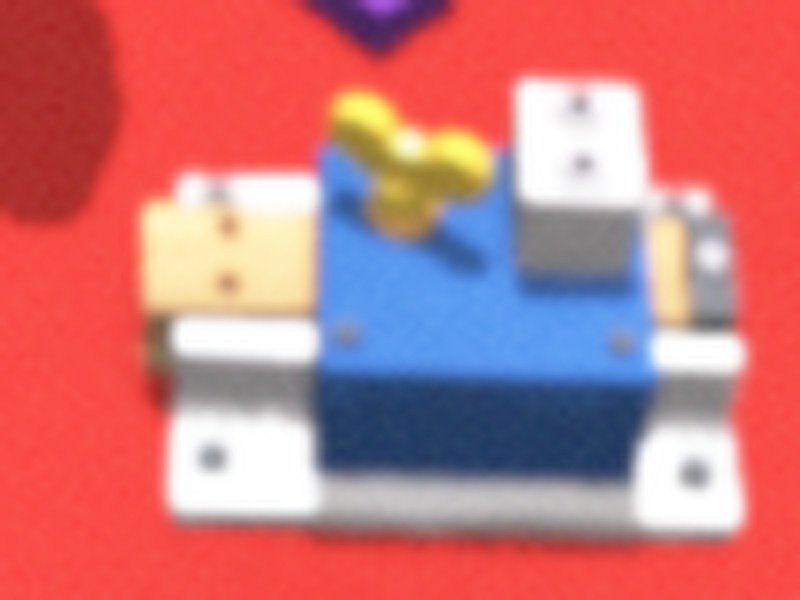

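View pics/t12.png

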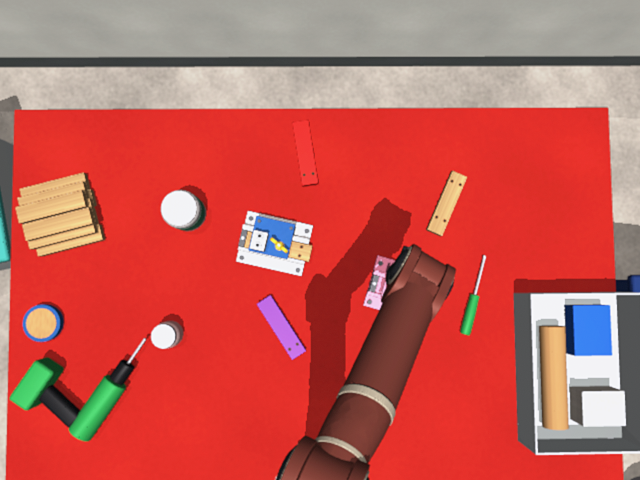

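```bash
python3 -c "
from rig import ctrl
ctrl.job_done()"
```

```text
the job is handed in; nothing more can be done
```

The cleat is home against the end stop and the wing screw is snug, with the job handed in at about 12.7 s of the 64 s allowed.

- **Cleat:** I pushed it until it stopped moving at about 4.5 N. Its tail measures about 10 mm beyond the base. In the last scene picture no gap shows at the end stop.
- **Screw:** I turned it about 90° clockwise in one grasp. The final moment was about 0.23 N m above the free-running level by joint 7 torque, and about 0.26 by the noisier wrist sensor (±0.03 to 0.04). Both are inside 0.20 to 0.28.
- **Scene:** The last pictures show the guide, jig and other visible things where they were. The arm hid part of the pink jig.

Two checks disagreed with expectation:
- **Rise of the moment:** after the foot bit, it rose about 0.31 N m per radian, not the stated 0.5. I judged tightness by the measured moment and not by angle. If 0.5 per radian held from the first rise, the angle would mean a moment above the 0.35 limit.
- **Wing after release:** in the wrist picture the wing stood about 1° back from the jaws. That could mean at most about 0.02 N m less clamping.

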